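# Set the lot-number stamp and stamp the tube label

## Robot

A 6-joint arm with a two-finger parallel gripper is mounted at the origin on the work surface. World frame = base frame: x ahead of the robot, y to its left, z up, the work surface at z = 0. Lengths are in mm, angles in rad, forces in N, time in s.
With the tool pointing down it reaches from about 300 to 775 mm from the base axis. Payload 14.6 kg.
Tool frame: the origin (TCP) lies on the centre line of the jaws, within the pads' length; the fingertips stand 11 mm ahead of it and the grasp point (between the pads) lies 8 mm behind it; x points along the fingers, y is the direction in which the jaws open and shut, and the axes are right-handed (so a half turn about x gives the same grasp; the last joint's range is limited). The gripper opens to 94 mm and grips with 3 to 60 N. Pads are 16 mm wide; open, the fingers measure 119 mm over their backs; the gripper's body (75 mm by 177 mm) begins 78 mm behind the grasp point.
Start: joints at [-1.391, 0.3, 1.521, -0, 1.321, -0.067], TCP at [134.36, -533.326, 216.446] pointing down, gripper open.
Joint ranges: [-3.03, 3.03], [-0.79, 2.21], [0.23, 2.52], [-1.04, 4.18], [0, 3.07], [-2.55, 2.55]. Speed limits (rad/s): [2.22, 2.22, 2.57, 3.14, 3.14, 3.14].

## Interface

Orientations are given as [roll, pitch, yaw] about the fixed x, y, z axes, in that order (R = Rz(yaw) Ry(pitch) Rx(roll)).
In Python, from cell import manip gives the robot as it stands.
- The arm moves only by the shell command python3 -m handwheel 'ROWS' [OPENING] [FORCE]. ROWS is JSON, a list of rows, each a list of 2 entries, a list of its own where there are three numbers: the shift along the tool's x, y, z in mm, then the turn about the tool's x in rad. In form: [[[x, y, z], spin], ...]. A call has exactly 10 rows; each row shifts and turns the commanded pose from where the row before left it, along the tool's axes as they then stand; what a row does not reach is not made up. A row lasts 1/8 s, in which the tool goes at most 62.5 mm and 10.7 degrees, less where a joint would pass 70% of its speed; a pose out of reach is approached as far as the arm can. A call with a gripper value outside its range is refused whole. OPENING is the closure in counts, from 0 (fully open) to 255 (shut), set as the call begins (- or left out, the last holds). The fingers move at their own pace and stop on an object; FORCE is the grip in N (left out, the last holds). Time passes only in rows, so rows that do not move let the fingers close, or fill a call up. It gives the time, the measured TCP pose, the force and the opening at its end, in the units of the state.
- manip.read_state(): the state, without advancing time (a new reading comes with each control period).
- manip.camera(name): name is "scene" or "top" or "wrist"; returns a dict with "pixels" (420x560x3 uint8, red, green, blue), "z_map" (420x560 float32, mm along the optical axis (not along the pixel's ray), 0 where there is no reading), "mtx" (3x3 intrinsics, pixels), "xyz" and "orientation" of the camera in the world. Camera axes: x right, y up, looking along -z (the intrinsics and any distortion apply to the point x, -y, -z); pixel columns grow to the right and rows downward; lengths in mm; the calibration is good to about 2 mm. A picture is of the moment at which its call begins.
- manip.sign_off(): hands the job in, once; it reports no verdict.
Trained networks look in the newest picture that a camera, given by its name, has taken for a name from the list of things; names that differ only in an ending like _2 or _b are one class to them, and where a whole thing is asked for, a point or a joint stands for the part that bears it (a point fixed in the world has none). Each returns a list of dicts, best first, with "confidence" (0 to 1); they miss things now and then, are a little off and sometimes report something else, mostly with a low value. They report only what shows in the picture. A call takes as long as a camera call.
- manip.cut_out(target, camera): "region" (420x560 bool, what is visible of it) and "centre" ([column, row] in pixels, amid what is visible of it).
The state is a dict: "clock": time; "joints": joint angles; "qd": joint speeds; "effort": joint torques, N m; "eef_pos": TCP position; "eef_rot": TCP orientation; "wrist_force": force on the tool from outside, world axes, zero at the start; "moment": the same for the moment, N m; "finger_gap": finger opening in mm.
Only numpy, scipy, OpenCV 4.12 (cv2) and the standard library are available. Lean on these libraries where they do the work, as an engineer would, in place of code of your own. Each camera call takes 0.05 s, during which the arm holds its last target. There are 200 camera calls.

## Task

Roll the three number wheels of the lot stamp so that they show five, two and three pips squarely on top, reading from the end farthest from the round black press pad, touching them gently so that the sprung head is not pushed down into a print of a wrong number. Then stamp the label: press the pad until the head is fully down, let it spring back up, and leave the wheels on the number and the other things on the desk where they are.

Things in the scene. Friction and masses are not known exactly. Their poses are not given: they have to be found in the camera images.
- stamp: lot-number stamp: grey base plate 130 x 210 x 12 mm (x, y, z) fixed to the desk; near its ends (y = 92 and -92 mm) steel posts with collars, up to 70 mm above the desk. Between them the aluminium head (48 x 150 mm) with three wheels in a row and the press pad at its -y end. Origin at the centre of the base's underside; x runs across the row (away from the front), y along it, z up
- head (a joint): how far the head (wheels and pad with it) is pushed down against its spring, m: 0 up, 0.006 fully down; 1 N to start, then 3 N per mm: 7 N at 2 mm, 13 N at 4 mm, 19 N fully down. Beyond 4 mm it prints. Its resting height is set by hand and not measured: wheel tops and pad top all stand at one height, 73 to 91 mm above the desk, to be found by touch
- wheel1 (a joint): first wheel, farthest from the pad: smooth white disc, radius 20 mm, 20 mm wide, axle along the stamp's y, top bare (cheeks beside it end 10 mm lower), 1 to 6 dark flat pips on six faces. Rad: 0 = one pip up, 1.047 two, 2.094 three, 3.142 four, 4.189 five, 5.236 six; grows as the rim's top moves to the stamp's +x; end stops at -0.3 and 5.54
- wheel2 (a joint): second (middle) wheel, 36 mm from the first: same disc and values as wheel1. All wheels are stiff without clicks: a fingertip resting on top with 4 to 10 N and drawn along x turns them by friction (2 N along the rim), 20 mm per rad, with a little slip; they stay where left
- wheel3 (a joint): third wheel, 36 mm on, next to the pad: same disc and same values as wheel1
- wheel1_spot (a point): top of the first wheel's rim if the head were at mid height (82 mm above the desk). The true height is that of the head, up to 9 mm higher or lower than this point (see head); x and y are true
- wheel2_spot (a point): the same for the second wheel. The true height is that of the head, up to 9 mm higher or lower than this point (see head); x and y are true
- wheel3_spot (a point): the same for the third wheel. The true height is that of the head, up to 9 mm higher or lower than this point (see head); x and y are true
- pad_spot (a point): centre of the top of the round black press pad (diameter 30 mm, on an upright stem), if the head were at mid height, 42 mm beyond the third wheel. The true height is that of the head, up to 9 mm higher or lower than this point (see head); x and y are true
- rack: bystander: white foam block 90 x 200 x 32 mm full of upright black-capped sample tubes, 102 mm high in all; origin under its centre
- roll: bystander: paper label roll lying flat, 56 mm across, 25 mm high; origin under its centre
- marker: bystander: marker pen 135 mm long, 12 mm thick, lying along its x; origin on the desk
- tube: bystander: one sample tube 75 mm long, 17 mm thick, lying along its x; origin on the desk
- bottle: bystander: clear bottle 60 mm across, 150 mm high, standing; origin under its centre
- cup: bystander: white plastic cup 76 mm across, 85 mm high; origin under its centre
- tray: bystander: empty grey tray 130 x 200 x 30 mm; origin under its centre

How it is judged:
By the outcome, as a careful person would: the job done as asked, in the order asked, and still so for the second after the job is handed in, with the robot touching nothing.
It also fails if it takes over 67 s, if anything falls off the work surface, if the arm or the gripper's body presses on something with over 40 N, if the wrist force passes 120 N, or if a joint passes its speed limit or range.

## Working session

There is one attempt and no reset: what is moved stays moved. The work goes in short steps, Python scripts to look and compute and a shell command to move; the robot and the scene stay as the last step left them, time stands still between calls to the robot, and variables do not carry over. Pictures are saved under pics/ and viewed, about 8 in all and at most 12, crops included, and the job is handed in when it is done.

```bash
ls; mkdir -p pics
cat > h.py <<'E'
import numpy as np, cv2
from scipy.spatial.transform import Rotation as R
from cell import manip
def cam(n,save=None):
    c=manip.camera(n)
    if save: cv2.imwrite('pics/'+save,c['pixels'][:,:,::-1])
    return c
def rot(c):
    o=np.array(c['orientation'],float)
    return o if o.shape==(3,3) else R.from_euler('xyz',o).as_matrix()
def world(c,u,v,z=None):
    K=np.array(c['mtx']); d=np.stack([(np.asarray(u)-K[0,2])/K[0,0],-(np.asarray(v)-K[1,2])/K[1,1],-np.ones(np.shape(u))],-1)
    dw=d@rot(c).T; p=np.array(c['xyz'])
    s=c['z_map'][np.asarray(v,int),np.asarray(u,int)] if z is None else (z-p[2])/dw[...,2]
    return p+dw*np.asarray(s)[...,None]
def proj(c,P):
    q=(np.asarray(P)-np.array(c['xyz']))@rot(c); K=np.array(c['mtx'])
    return np.stack([K[0,0]*q[...,0]/-q[...,2]+K[0,2],K[1,2]-K[1,1]*q[...,1]/-q[...,2]],-1)
E
python3 - <<'E'
from h import *
print(manip.read_state())
for n in ['top','scene','wrist']:
    c=cam(n,n+'0.png'); print(n,c['xyz'],c['orientation'],c.keys())
    for t in ['stamp','wheel1','wheel1_spot','wheel2_spot','wheel3_spot','pad_spot','rack','bottle','cup']:
        r=manip.cut_out(t,n)
        for k in r[:1]:
            v,u=np.nonzero(k['region']); print(t,round(k['confidence'],2),np.round(k['centre']),len(u), np.round(np.nanmedian(world(c,u,v),axis=0)))
a=[cv2.imread('pics/%s0.png'%n) for n in ['top','scene']]
E
```

```text
pics
{'clock': 0.0, 'joints': array([-1.39061076e+00,  3.00439632e-01,  1.52157071e+00, -4.66159207e-06,
        1.32069809e+00, -6.66257586e-02]), 'qd': array([-8.20649554e-04,  2.14131993e-05, -2.20744662e-04, -6.10089251e-04,
        7.62421263e-04,  5.28870018e-04]), 'effort': array([ 4.82983596e-04, -5.31805015e+01, -3.52736735e+01,  7.08830310e-02,
        2.44265457e-02, -9.55525502e-05]), 'eef_pos': array([ 134.31039903, -533.09530243,  215.9079709 ]), 'eef_rot': array([-1.63337535,  1.56968054,  1.75502978]), 'wrist_force': array([-0.91242622,  0.05934824,  0.3527608 ]), 'moment': array([-0.00282217,  0.01140654,  0.01454517]), 'finger_gap': 93.68063204432798}
top [ 438.26460631  -12.37371214 1369.70084137] [ 0.0468621   0.00622118 -1.58348506] dict_keys(['pixels', 'z_map', 'mtx', 'xyz', 'orientation'])
stamp 0.79 [298. 194.] 1933 [532. -62.  12.]
wheel1 0.66 [291. 183.] 132 [562. -42.  71.]
wheel1_spot 0.78 [295. 192.] 1988 [533. -54.  12.]
wheel2_spot 0.57 [292. 195.] 1843 [530. -54.  12.]
wheel3_spot 0.87 [299. 194.] 2142 [535. -63.  12.]
pad_spot 0.98 [296. 191.] 1912 [5
[... 234 characters left out ...]
9] dict_keys(['pixels', 'z_map', 'mtx', 'xyz', 'orientation'])
stamp 0.95 [254. 233.] 1668 [560. -45.  11.]
wheel1 0.73 [243. 232.] 120 [568. -36.  70.]
wheel1_spot 0.83 [253. 233.] 1573 [561. -48.  11.]
wheel2_spot 0.74 [252. 237.] 1831 [563. -45.  11.]
wheel3_spot 0.64 [257. 234.] 1663 [564. -41.  11.]
pad_spot 0.29 [252. 231.] 1794 [563. -43.  11.]
rack 0.84 [273. 282.] 3305 [576. 124.  51.]
bottle 0.82 [180. 144.] 778 [ 574. -383.   82.]
cup 0.78 [368. 392.] 1165 [518. 456.  38.]
wrist [ 215.95692998 -511.55280688  384.65982965] [-2.92256346e-01 -2.47506651e-05 -1.32365842e+00] dict_keys(['pixels', 'z_map', 'mtx', 'xyz', 'orientation'])
pad_spot 0.25 [242.  39.] 14818 [ 289. -451.    5.]
```

Run:
```python
import cv2,numpy as np
t=cv2.imread('pics/top0.png')
a=cv2.resize(t,(400,300)); b=cv2.resize(t[130:250,215:375],(800,600),interpolation=cv2.INTER_CUBIC)
cv2.imwrite('pics/crop1.png',b)
```

```text
(no output)
```

View pics/top0.png

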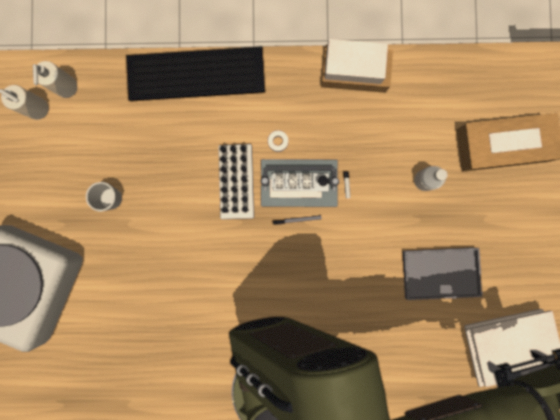

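View pics/crop1.png

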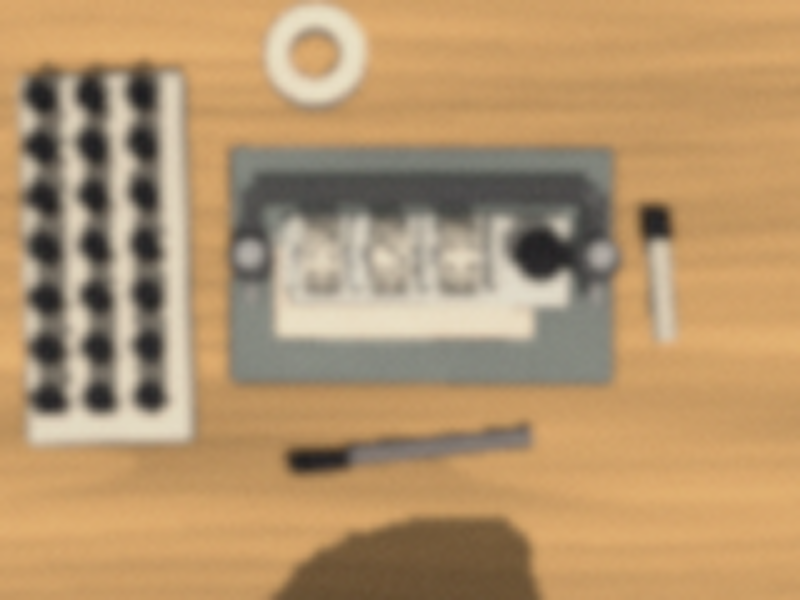

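The top view shows the stamp at about (300,183). The pad is at (323,181) on the right, which is world -y, the rack is close on the left, and the roll, marker and tube lie around it. Next I'll compute its pose and the move.

Run:
```python
from h import *
s=manip.read_state()
M=R.from_euler('xyz',s['eef_rot']).as_matrix(); print('tool axes cols\n',M.round(3))
c=cam('top')
cr=np.array([(230,147),(613,147),(613,382),(230,382)])/5+[215,130]-.4
P=world(c,cr[:,0],cr[:,1],12.); print(P.round(1)); ctr=P.mean(0); print('centre',ctr, 'side',np.linalg.norm(P[1]-P[0]),np.linalg.norm(P[2]-P[1]))
d=P[0]-P[1]+P[3]-P[2]; print('yaw of +y',np.arctan2(-d[0],d[1]))
print(world(c,np.array([250,603])/5+214.6,np.array([255,257])/5+129.6,70.))
print('pad',world(c,np.array([540])/5+214.6,np.array([253])/5+129.6,82.))
c=cam('wrist'); 
print('cam in tool', (np.array(c['xyz'])-s['eef_pos'])@M)
```

```text
tool axes cols
 [[ 0.     0.244 -0.97 ]
 [-0.    -0.97  -0.244]
 [-1.     0.     0.   ]]
[[ 627.8   41.2   12. ]
 [ 624.9 -167.8   12. ]
 [ 496.7 -165.4   12. ]
 [ 499.4   42.6   12. ]]
centre [562.19075131 -62.35665123  12.        ] side 208.93570753548414 128.29584160624103
yaw of +y -0.01326022257463922
[[ 562.91567461   29.069468     70.        ]
 [ 559.42677474 -154.86038252   70.        ]]
pad [[ 560.81163696 -121.07824551   82.        ]]
cam in tool [-168.19720323   -1.18536336  -84.44933975]
```

```bash
python3 -m handwheel '[[[2,-30.6,-51.8],0],[[2,-30.6,-51.8],0],[[2,-30.6,-51.8],0],[[2,-30.6,-51.8],0],[[2,-30.6,-51.8],0],[[2,-30.6,-51.8],0],[[2,-30.6,-51.8],0],[[2,-30.6,-51.8],0],[[2,-30.6,-51.8],0],[[2,-30.6,-51.8],0]]' 255 30
python3 -m handwheel '[[[0,0,0],-0.164],[[0,0,0],-0.164],[[0,0,0],-0.164],[[0,0,0],-0.164],[[0,0,0],-0.164],[[0,0,0],-0.164],[[0,0,0],-0.164],[[0,0,0],-0.163],[[0,0,0],0],[[0,0,0],0]]'
python3 - <<'E'
from h import *
s=manip.read_state()
print(s['eef_pos'],R.from_euler('xyz',s['eef_rot']).as_matrix().round(4),s['wrist_force'])
c=cam('wrist','w1.png'); print(c['xyz'],c['mtx'][0][0])
E
```

```text
clock: 2.85
eef_pos: [563.2, -108.4, 196.5]
eef_rot: [2.43, 1.57, -0.465]
wrist_force: [0.6, -2.0, 0.8]
finger_gap: 0.6
clock: 4.1
eef_pos: [561.9, -110.1, 196.4]
eef_rot: [-2.045, 1.571, 2.651]
wrist_force: [-0.1, 0.4, -0.7]
finger_gap: 0.8
[ 561.92320917 -110.05373327  196.44346043] [[-0.      0.9999 -0.0167]
 [ 0.     -0.0167 -0.9999]
 [-1.     -0.     -0.    ]] [-0.11922485  0.3600222  -0.70675539]
[563.27813554 -24.67240514 364.65345148] 298.3090553871738
```

View pics/w1.png

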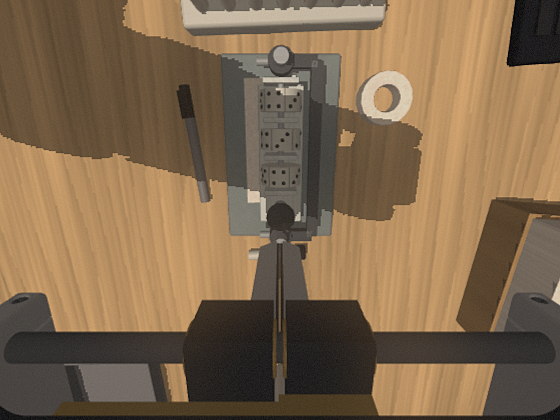

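The wrist view shows the stamp with its wheels at (281,100), (281,139) and (281,177), and the pad at (280,215). I'll enlarge the wheels and measure.

Run:
```python
from h import *
c=cam('wrist'); im=c['pixels'][:,:,::-1]
b=cv2.resize(im[65:205,235:330],None,fx=4.2,fy=4.2,interpolation=cv2.INTER_CUBIC)
cv2.imwrite('pics/w1c.png',cv2.convertScaleAbs(b,alpha=1.8,beta=10))
for n,(u,v) in dict(w1=(281,100),w2=(281,139),w3=(281,177),pad=(280,215),post=(281,55),).items():
    z=world(c,*[g.ravel() for g in np.meshgrid(range(u-3,u+4),range(v-3,v+4))])
    print(n,np.median(z,0).round(1), z[:,2].min().round(1),z[:,2].max().round(1), world(c,u,v,82.).round(1))
```

```text
w1 [565.   -7.1  74.7] 73.4 76.3 [564.9  -7.5  82. ]
w2 [564.5 -41.8  75. ] 73.5 76.6 [564.5 -41.4  82. ]
w3 [564.  -78.   74.8] 73.4 76.3 [564.  -76.8  82. ]
pad [ 562.4 -117.4   75. ] 73.5 76.4 [ 562.4 -115.    82. ]
post [565.6  31.4  68. ] 65.6 69.7 [565.4  28.7  82. ]
```

View pics/w1c.png

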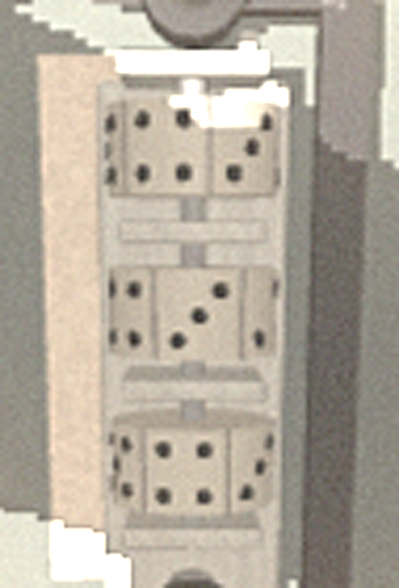

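Faces up now:
- **wheel1:** 4, about 20° short. It needs about +1.39 rad, +28 mm at the rim.
- **wheel2:** 3. It needs about -1.14 rad, -23 mm.
- **wheel3:** 4. It needs about -0.97 rad, -19 mm.

The wheel tops look to be near z = 75–77. I'll start with wheel3 and approach slowly.

```bash
python3 -m handwheel '[[[11.7,0.62,-3.51],0],[[11.7,0.62,-3.51],0],[[11.7,0.62,-3.51],0],[[11.7,0.62,-3.51],0],[[11.7,0.62,-3.51],0],[[11.7,0.62,-3.51],0],[[11.7,0.62,-3.51],0],[[11.7,0.62,-3.51],0],[[11.7,0.62,-3.51],0],[[0,0,0],0]]'
python3 -m handwheel '[[[0.2,0,0],0],[[0.2,0,0],0],[[0.2,0,0],0],[[0.2,0,0],0],[[0.2,0,0],0],[[0.2,0,0],0],[[0.2,0,0],0],[[0.2,0,0],0],[[0.2,0,0],0],[[0.2,0,0],0]]'
```

```text
clock: 5.45
eef_pos: [567.5, -78.2, 90.1]
eef_rot: [-1.763, 1.569, 2.937]
wrist_force: [-0.8, -0.0, -0.4]
finger_gap: 0.7
clock: 6.7
eef_pos: [567.9, -78.6, 89.1]
eef_rot: [0.528, 1.571, -1.055]
wrist_force: [-0.9, 0.5, -0.7]
finger_gap: 0.4
```

```bash
python3 -m handwheel '[[[0.2,0,0],0],[[0.2,0,0],0],[[0.2,0,0],0],[[0.2,0,0],0],[[0.2,0,0],0],[[0.2,0,0],0],[[0.2,0,0],0],[[0,0,0],0],[[0,0,0],0],[[0,0,0],0]]'
```

```text
clock: 7.95
eef_pos: [567.9, -78.6, 87.7]
eef_rot: [-1.359, 1.571, -2.942]
wrist_force: [0.7, 0.2, -0.3]
finger_gap: 0.9
```

```bash
python3 -m handwheel '[[[0.2,0,0],0],[[0.2,0,0],0],[[0.2,0,0],0],[[0.2,0,0],0],[[0.2,0,0],0],[[0.2,0,0],0],[[0.2,0,0],0],[[0,0,0],0],[[0,0,0],0],[[0,0,0],0]]'
```

```text
clock: 9.2
eef_pos: [567.9, -78.5, 86.4]
eef_rot: [-1.169, 1.571, -2.752]
wrist_force: [-1.0, -0.2, 0.5]
finger_gap: 0.9
```

```bash
python3 -m handwheel '[[[0.2,0,0],0],[[0.2,0,0],0],[[0.2,0,0],0],[[0.2,0,0],0],[[0.2,0,0],0],[[0.2,0,0],0],[[0.2,0,0],0],[[0,0,0],0],[[0,0,0],0],[[0,0,0],0]]'
```

```text
clock: 10.45
eef_pos: [568.0, -78.5, 85.0]
eef_rot: [1.416, 1.571, -0.168]
wrist_force: [-0.6, -0.3, 4.2]
finger_gap: 0.3
```

Contact is at a measured TCP z of about 86.1. I'll press a little more and draw wheel3 toward -x.

```bash
python3 -m handwheel '[[[0.35,0,0],0],[[0.35,0,0],0],[[0,-1.5,0],0],[[0,-1.5,0],0],[[0,-1.5,0],0],[[0,-1.5,0],0],[[0,-1.5,0],0],[[0,-1.5,0],0],[[0,-1.5,0],0],[[0,-1.5,0],0]]'
```

```text
clock: 11.7
eef_pos: [556.2, -78.4, 84.5]
eef_rot: [1.513, 1.57, -0.071]
wrist_force: [1.5, 0.9, 3.5]
finger_gap: 0.1
```

```bash
python3 -m handwheel '[[[-5,0,0],0],[[-10,0,5],0],[[-10,1,5],0],[[-10,1,5],0],[[-10,1,5],0],[[-10,1,5],0],[[-10,1,5],0],[[-10,1,5],0],[[-10,0,5],0],[[0,0,0],0]]'
cat > look.py <<'E'
from h import *
import sys
c=cam('wrist'); im=np.ascontiguousarray(c['pixels'][:,:,::-1])
print(c['xyz'],manip.read_state()['eef_pos'],manip.read_state()['wrist_force'])
ws={1:(564.,-6.6),2:(563.5,-42.6),3:(563.,-78.6)}
out=[]
for n,(x,y) in ws.items():   # metric ortho patch at z=73, 10 px/mm, spans +-22 x, +-11 y
    P=np.array([[x-22,y+12,73],[x+22,y+12,73],[x+22,y-12,73],[x-22,y-12,73.]])
    H=cv2.getPerspectiveTransform(proj(c,P).astype(np.float32),np.float32([[0,0],[660,0],[660,199],[0,199]])/1)
    w=cv2.warpPerspective(im,H,(660,199),flags=cv2.INTER_CUBIC)
    out.append(cv2.normalize(w,None,0,255,cv2.NORM_MINMAX))
cv2.imwrite('pics/'+sys.argv[1],np.vstack(out))
E
python3 look.py w2.png
```

```text
clock: 12.95
eef_pos: [561.6, -118.9, 170.1]
eef_rot: [1.304, 1.569, -0.28]
wrist_force: [0.5, 0.5, -0.5]
finger_gap: 0.3
[562.51587817 -33.41758256 338.24120759] [ 561.38621819 -118.58130808  169.41160619] [0.37549732 0.296415   0.21741359]
```

View pics/w2.png

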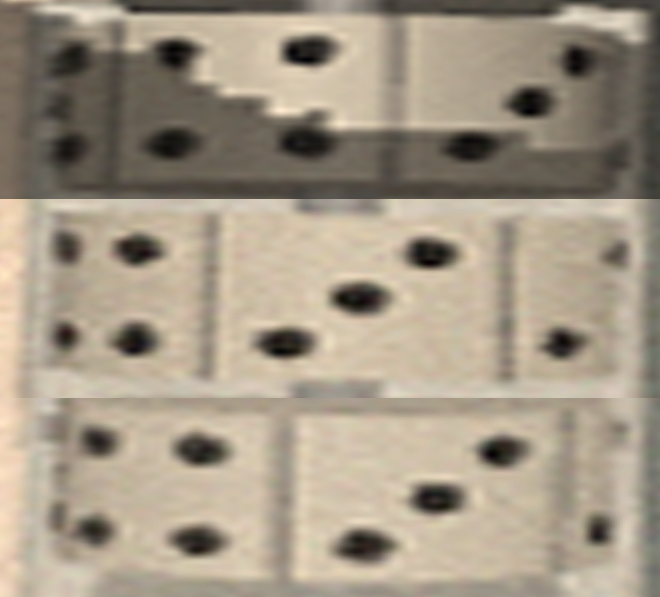

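The metric patches show wheel3's "3" at x = 437 px against a centre of about 341, so 0.33 rad or 6.6 mm remain. Wheel2 still needs -22 mm and wheel1 +28 mm. Slip is small.

```bash
python3 -m handwheel '[[[20,1.2,-10],0],[[20,1.2,-10],0],[[20,1.2,-10],0],[[20,1.2,-10],0],[[0,0,0],0],[[2.5,0,0],0],[[2.5,0,0],0],[[0,-2.25,0],0],[[0,-2.25,0],0],[[0,-2.25,0],0]]'
python3 -m handwheel '[[[0,0,0],0],[[-6,0,0],0],[[0,2.1,-9.0],0],[[0,2.1,-9.0],0],[[0,2.1,-9.0],0],[[0,2.1,-9.0],0],[[0,0,0],0],[[3,0,0],0],[[2,0,0],0],[[1,0,0],0]]'
```

```text
clock: 14.25
eef_pos: [560.1, -78.7, 84.8]
eef_rot: [1.259, 1.569, -0.325]
wrist_force: [0.8, -1.2, 5.1]
finger_gap: 0.1
clock: 15.5
eef_pos: [568.9, -42.8, 84.5]
eef_rot: [1.651, 1.57, 0.067]
wrist_force: [-1.4, 0.5, 5.9]
finger_gap: 0.4
```

```bash
python3 -m handwheel '[[[0,-1.6,0],0],[[0,-1.6,0],0],[[0,-1.6,0],0],[[0,-1.6,0],0],[[0,-1.6,0],0],[[0,-1.6,0],0],[[0,-1.6,0],0],[[0,0,0],0],[[-5,0,0],0],[[0,6,0],0]]'
python3 -m handwheel '[[[0,6,0],0],[[0,0,0],0],[[3,0,0],0],[[2,0,0],0],[[0,0,0],0],[[0,-2.2,0],0],[[0,-2.2,0],0],[[0,-2.2,0],0],[[0,-2.2,0],0],[[0,-2.2,0],0]]'
```

```text
clock: 16.75
eef_pos: [563.5, -42.5, 89.3]
eef_rot: [-1.696, 1.57, 3.003]
wrist_force: [0.4, -0.3, -0.4]
finger_gap: 0.8
clock: 18.0
eef_pos: [559.1, -42.4, 84.8]
eef_rot: [1.522, 1.569, -0.062]
wrist_force: [2.3, 0.9, 5.3]
finger_gap: 0.2
```

```bash
python3 -m handwheel '[[[0,0,0],0],[[-6,0,0],0],[[0,-0.5,-9.0],0],[[0,-0.5,-9.0],0],[[0,-0.5,-9.0],0],[[0,-0.5,-9.0],0],[[0,0,0],0],[[3,0,0],0],[[2,0,0],0],[[1,0,0],0]]'
python3 -m handwheel '[[[0,2,0],0],[[0,2,0],0],[[0,2,0],0],[[0,2,0],0],[[0,2,0],0],[[0,2,0],0],[[0,2,0],0],[[0,0,0],0],[[-5,0,0],0],[[0,-7,0],0]]'
python3 -m handwheel '[[[0,-7,0],0],[[0,0,0],0],[[3,0,0],0],[[2,0,0],0],[[0,2,0],0],[[0,2,0],0],[[0,2,0],0],[[0,2,0],0],[[0,2.5,0],0],[[0,2.5,0],0]]'
```

```text
clock: 19.25
eef_pos: [557.2, -6.6, 84.3]
eef_rot: [1.235, 1.571, -0.349]
wrist_force: [-1.5, -0.6, 4.0]
finger_gap: 0.7
clock: 20.5
eef_pos: [563.9, -6.4, 89.3]
eef_rot: [-3.105, 1.571, 1.594]
wrist_force: [-0.1, 0.1, -0.4]
finger_gap: 0.6
clock: 21.75
eef_pos: [570.5, -6.6, 84.6]
eef_rot: [1.399, 1.57, -0.185]
wrist_force: [-1.4, -1.4, 4.9]
finger_gap: 0.4
```

```bash
python3 -m handwheel '[[[0,0,0],0],[[-7,0,0],0],[[-13,-1,16],0],[[-13,-1,16],0],[[-13,-1,16],0],[[-13,-1,16],0],[[-13,-1,16],0],[[-13,-1,16],0],[[0,0,16],0],[[0,0,0],0]]'
python3 -m handwheel '[[[0,0,0],0],[[0,0,0],0],[[0,0,0],0],[[0,0,0],0],[[0,0,0],0],[[0,0,0],0],[[0,0,0],0],[[0,0,0],0],[[0,0,0],0],[[0,0,0],0]]'
python3 look.py w3.png
```

```text
clock: 23.0
eef_pos: [562.4, -119.5, 168.7]
eef_rot: [-1.86, 1.57, 2.838]
wrist_force: [-0.4, 0.2, -1.2]
finger_gap: 0.7
clock: 24.25
eef_pos: [562.6, -118.5, 169.2]
eef_rot: [-1.134, 1.571, -2.717]
wrist_force: [0.7, 0.2, 0.2]
finger_gap: 0.3
[563.68472411 -33.09094186 337.46012951] [ 562.62222819 -118.49783037  169.2388759 ] [-1.20291616 -1.10840452  0.37890843]
```

View pics/w3.png

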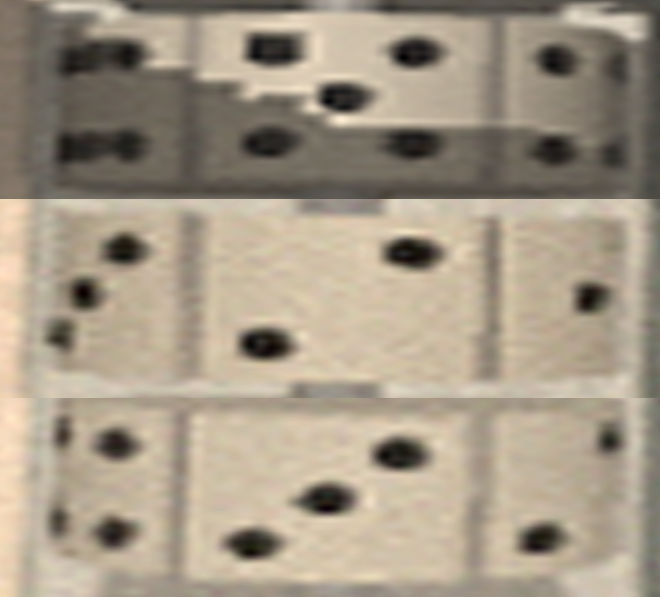

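Wheel1 ("5") is centred at 342 and wheel2 ("2") at 339. Wheel3 ("3") is at 327–330, slightly over. I'll measure numerically against the wheel's silhouette.

Run:
```python
import cv2,numpy as np
from scipy.signal import find_peaks
im=cv2.cvtColor(cv2.imread('pics/w3.png'),cv2.COLOR_BGR2GRAY).astype(float)
for n,(a,b) in {1:(165,180),2:(315,330),3:(560,572)}.items():
    p=cv2.GaussianBlur(im[a:b].mean(0)[None],(0,0),3)[0]; g=np.gradient(p)
    for s,l in((1,'rise'),(-1,'fall')): 
        k,_=find_peaks(s*g,height=.7); print(n,l,[(int(i),round(float(g[i]),1)) for i in k])
    k,_=find_peaks(-p,prominence=6);print('  dips',[(int(i),int(p[i])) for i in k])
```

```text
1 rise [(71, 1.2), (199, 1.4), (499, 1.3), (626, 1.2)]
1 fall [(20, -1.0), (54, -1.7), (179, -1.6), (477, -1.6), (599, -0.7), (643, -1.8)]
  dips [(63, 80), (188, 81), (488, 82), (611, 85)]
2 rise [(74, 4.8), (149, 1.0), (203, 3.7), (280, 1.6), (501, 5.1), (617, 1.8)]
2 fall [(22, -3.1), (48, -4.0), (176, -2.0), (218, -1.1), (484, -3.9), (516, -1.6), (642, -4.2)]
  dips [(62, 104), (192, 147), (268, 176), (492, 135), (606, 153)]
3 rise [(37, 2.4), (185, 3.8), (484, 2.7), (610, 1.4), (656, 0.7)]
3 fall [(19, -2.8), (167, -2.6), (464, -2.7), (549, -0.9), (639, -4.6)]
  dips [(28, 173), (116, 177), (175, 150), (474, 150), (577, 174)]
```

```bash
python3 - <<'E'
import cv2
im=cv2.imread('pics/w3.png');
E
python3 - <<'E'
from h import *
# pad centre from the wrist picture (black disc), reuse fresh picture
c=cam('wrist','w4.png')
r=manip.cut_out('pad_spot','wrist'); print([(round(k['confidence'],2),k['centre']) for k in r[:2]])
z=[[565,-6.6,75],[563,-78.6,75],[562.5,-120.6,75]]; print(proj(c,z))
E
```

```text
[(0.73, [251.5, 126.2])]
[[280.57848169  86.26944689]
 [279.24227767 173.74729196]
 [279.27436848 218.71395352]]
```

All three faces are within about 1–2° of square. The pad is almost straight below, so I'll press it.

```bash
python3 -m handwheel '[[[13,0,1],0],[[13,0,0],0],[[13,0,0],0],[[13,0,0],0],[[13,0,0],0],[[13,0,0],0],[[3,0,0],0],[[0,0,0],0],[[1,0,0],0],[[1,0,0],0]]'
python3 -m handwheel '[[[1,0,0],0],[[1,0,0],0],[[1,0,0],0],[[1,0,0],0],[[1,0,0],0],[[0.5,0,0],0],[[0.5,0,0],0],[[0,0,0],0],[[0,0,0],0],[[0,0,0],0]]'
```

```text
clock: 25.65
eef_pos: [562.8, -119.5, 86.6]
eef_rot: [1.297, 1.57, -0.287]
wrist_force: [1.1, -0.0, -0.2]
finger_gap: 0.4
clock: 26.9
eef_pos: [562.8, -119.6, 81.6]
eef_rot: [1.238, 1.57, -0.346]
wrist_force: [-6.1, 1.5, 14.7]
finger_gap: 0.6
```

```bash
python3 -m handwheel '[[[0.5,0,0],0],[[0.5,0,0],0],[[0.5,0,0],0],[[0.5,0,0],0],[[0.5,0,0],0],[[0.5,0,0],0],[[0,0,0],0],[[0,0,0],0],[[0,0,0],0],[[0,0,0],0]]'
```

```text
clock: 28.15
eef_pos: [563.0, -119.6, 80.1]
eef_rot: [1.21, 1.569, -0.374]
wrist_force: [-13.6, 3.3, 31.6]
finger_gap: 0.4
```

The head is on its stop: 31.6 N, well over the 19 N needed, and about 6 mm of travel. I'll release and look.

```bash
python3 -m handwheel '[[[-2,0,0],0],[[-2,0,0],0],[[-2,0,0],0],[[-2,0,0],0],[[-4,0,0],0],[[-16,0,0],0],[[-20,0,0],0],[[-22,0,0],0],[[-22,0,0],0],[[0,0,0],0]]'
python3 -m handwheel '[[[0,0,0],0],[[0,0,0],0],[[0,0,0],0],[[0,0,0],0],[[0,0,0],0],[[0,0,0],0],[[0,0,0],0],[[0,0,0],0],[[0,0,0],0],[[0,0,0],0]]'
python3 look.py w5.png
python3 - <<'E'
from h import *
c=cam('wrist','w6.png')
for n,P in dict(w1=(564,-6.6,75),w2=(563.5,-42.6,75),w3=(563,-78.6,75)).items():
    u,v=proj(c,P).astype(int); g=[k.ravel() for k in np.meshgrid(range(u-3,u+4),range(v-3,v+4))]
    print(n,np.median(world(c,*g),0).round(1))
E
```

```text
clock: 29.4
eef_pos: [563.3, -119.6, 171.3]
eef_rot: [1.312, 1.567, -0.272]
wrist_force: [0.6, 1.0, -1.1]
finger_gap: 0.0
clock: 30.65
eef_pos: [562.6, -119.5, 169.3]
eef_rot: [1.497, 1.571, -0.087]
wrist_force: [0.3, 0.7, 0.7]
finger_gap: 0.4
[563.67081091 -34.08572704 337.46363991] [ 562.62257233 -119.46938321  169.2692419 ] [-0.00314053  0.02103938  0.54935703]
w1 [563.7  -5.9  74.8]
w2 [563.3 -42.1  74.7]
w3 [562.8 -78.   74.9]
```

View pics/w5.png

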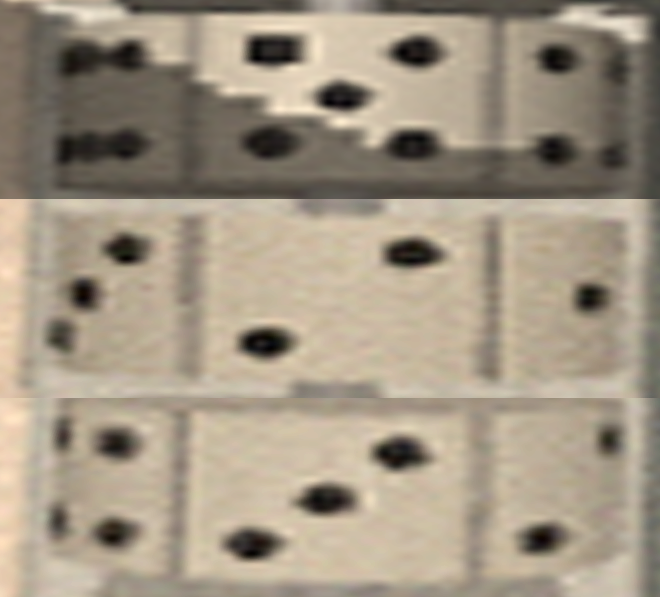

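View pics/w6.png

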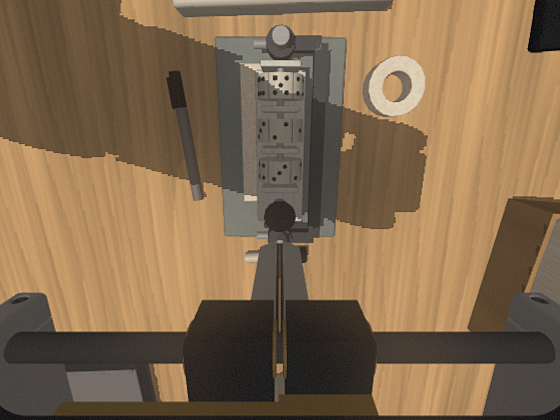

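The wheels read 5, 2, 3 and did not move during the press. The head is back up at 74.8 mm, the same as before, and the marker, roll, rack and tube are in place. Handing in.

```bash
python3 -c "
from cell import manip; print(manip.sign_off())"
```

```text
the job is handed in; nothing more can be done
None
```

The wheels show five, two and three pips on top, counted from the end farthest from the pad. The label is stamped, and I handed the job in at about 31 s of the 67 s allowed.

- **Rolling:** I turned the wheels in short strokes. The wrist force read 3.5–5.9 N at the end of each step, with the head about 1–2 mm down, short of the 4 mm at which it prints.
- **Stamping:** I pressed the pad until the head sat on its stop. That took 31.6 N, against the 19 N needed, with about 6 mm of travel. Then I released it.
- **Last checks:** The wheels did not move during the press. Wheels 1 and 2 are within about 1° of square, while wheel 3 is about 1.5–2° past square toward -x, and I left it there. Depth readings put the wheel tops at 74.8 mm, the same as before, so the head sprang back up.
- **Other things:** The roll, marker and tube, and the part of the rack in the wrist camera's view, looked undisturbed. I did not take another picture of the bottle, cup and tray at the end. The arm only passed well clear of them.

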